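# Make up the setting kit and the polishing kit

### The arm

A 6-joint arm with a two-finger parallel gripper is mounted at the origin on a cart in front of the work surface, level with it; the furniture and walls round the work are solid. World frame = base frame: x ahead of the robot, y to its left, z up, the work surface at z = 0. Lengths are in mm, angles in rad, forces in N, time in s.
With the tool pointing down it reaches from about 275 to 750 mm from the base axis. Payload 10.2 kg.
Tool frame: the origin (TCP) lies where the fingers leave the gripper's body, on its centre line; the fingertips stand 73 mm ahead of it and the grasp point (between the pads) lies 54 mm ahead of it; z points along the fingers, y is the line along which they close (so a half turn about z gives the same grasp; the last joint's range is limited). The gripper opens to 85 mm and grips with 20 to 120 N. Pads are 22 mm wide; open, the fingers measure 114 mm over their backs; the gripper's body (76 mm by 85 mm) begins 54 mm behind the grasp point. The pads swing forward as they close: fully open they stand 13 mm farther back than shut.
Start: joints at [-1.512, 0.313, 1.498, -0, 1.331, -0.223], TCP at [145.982, -504.303, 303.894] pointing down, gripper open.
Joint ranges: [-2.94, 2.94], [-0.97, 2.17], [0.19, 2.56], [-1.23, 4.37], [0.02, 3.11], [-2.88, 2.88]. Speed limits (rad/s): [2.39, 2.39, 3.01, 3.14, 3.14, 3.14].

### API

Orientations are given as a unit quaternion [w, x, y, z].
In Python, from rig import ctrl gives the robot as it stands.
- The arm moves only by the shell command python3 -m creep 'ROWS' [OPENING] [FORCE]. ROWS is JSON, a list that holds one entry, the list of rows, each a list of 6 numbers: the shift along the world's x, y, z in units of 25 mm (1.0 is 25 mm), then the turn, a rotation vector about the world's x, y, z in units of 5 degrees (1.0 is 5 degrees). In form: [[[x, y, z, ax, ay, az], ...]]. A call has 1 to 20 rows; each row is the pose to reach, as a shift and turn from the pose commanded when the call began; what a row does not reach only later rows make up. A row lasts 1/12 s, in which the tool goes at most 41.7 mm and 7.16 degrees, less where a joint would pass 70% of its speed; a pose out of reach is approached as far as the arm can. A call with a gripper value outside its range is refused whole. OPENING is the finger opening in mm, from 0 to 85.4, set as the call begins (- or left out, the last holds). The fingers move at their own pace and stop on an object; FORCE is the grip in N (left out, the last holds). Time passes only in rows, so rows that repeat a pose let the fingers close. It gives the time, the measured TCP pose, the force, the opening and the grip force at its end, in the units of the state.
- ctrl.sense(): the state, without advancing time (a new reading comes with each control period).
- ctrl.capture(name): name is "side" or "top" or "wrist"; returns a dict with "image" (480x640x3 uint8, red, green, blue), "fx", "fy", "cx", "cy" (pixels), "k1" (the pictures are not rectified: a ray, as slopes to the right and down, at radius r is drawn at 1 + k1 r^2 times it, then the intrinsics apply), "R" (3x3) and "t" (3): a world point X has camera coordinates R X + t. Camera axes: x right, y down, z forward; pixel columns grow to the right and rows downward; lengths in mm; the calibration is good to about 2 mm. A picture is of the moment at which its call begins. There is no depth.
- ctrl.finish_job(): hands the job in; it is judged then, once.
The state is a dict: "time_s": time; "joints": joint angles; "dq": joint speeds; "tau": joint torques, N m; "eef_pos": TCP position; "ee_rot": TCP orientation; "force": force on the tool from outside, world axes, zero at the start; "wrist_torque": the same for the moment, N m; "grip_width": opening from 0.0 (shut) to 1.0 (fully open); "grip_force": force on a finger pad.
Only numpy, scipy, OpenCV 4.12 (cv2) and the standard library are available. Lean on these libraries where they do the work, as an engineer would, in place of code of your own. Each camera call takes 0.05 s, during which the arm holds its last target. There are 200 camera calls.

### The job

Make up two kits from the stock on the bench. Setting kit, in the dark wooden case: lay the graver in the long compartment and the black eyepiece tube in the short one, then close the case with its brass cover, tucking the cover's long edge in under the brass lip and lowering it until it lies flat in its rebate. Polishing kit, in the blue tray: stand the pink jar upright in the round well and put the pumice stone in the square compartment; leave the other jars and the coral box where they are.

Things in the scene. Friction and masses are not known exactly. Their poses are not given: they have to be found in the camera images.
- setting_case: Dark wooden case, fixed, 111 x 184 x 43.5 mm (x, y, z). Origin: centre of underside, z up; in mm: floor z 5; LONG compartment x -37.5..40.5, y -80..30; SHORT one x -37.5..40.5, y 34..80; divider top z 24. Cover pocket x -49.5..49.5, y -86..86: rebate z 30, far and end rims z 34. Brass lip along the -x (near) side, z 40.5..43.5, overhangs the pocket from x -49.5 to -37.5.
- cover_grip (a point): Loose brass cover: plate 94 (x) x 166 (y) x 4 mm, 0.16 kg, with wooden bar grip on top, 14 (x) x 64 (y) x 20 mm. Point: centre of the bar, 14 mm above the plate's underside, z up. Too long to drop past the lip (87 mm free): tilt one long edge (either) down about 10 degrees, slide it under the lip, then lower. Closed: point at x 0, y 0, z 44 mm in the case's frame.
- polishing_tray: Blue plastic tray, fixed, 90 (x) x 174 (y) x 22 mm, rim bead up to 25 mm. Origin: centre of its underside, z up. In mm: round well, centre x 0, y 42, diameter 64, floor z 6, mouth z 18; square compartment x -40..40, y -82..-2, black floor z 5, walls to z 22.
- graver_center (a point): Graver lying on its side: bulbous wooden handle with red collar, steel blade; 24 (x) x 94 (y) x 22 mm. Point: its middle, 11 mm above what it lies on; y runs along it towards the handle end. Handle 24 mm wide, 22 high, at y 14..47 mm; blade 8 mm wide, at most 12 high, at y -47..15 mm. Best grasped across the handle near y 24 mm.
- lens_tube_center (a point): Black eyepiece tube, lying, 22 (x) x 29 (y) x 22 mm; this point is its centre, 11 mm up.
- pink_jar_center (a point): Jar of pink polishing powder with black cap, 49 mm diameter, 58 mm high; this point is its centre, 29 mm up.
- pumice_center (a point): Pumice stone, grey-brown, 29 x 30 x 27 mm; this point is its centre, 13.5 mm up.
- amber_jar_center (a point): Bystander, leave alone: amber jar with blue cap, 45 mm diameter, 54 mm high; this point is its centre. Above and behind it a thin jointed lamp arm, solid, slants from about x 0.82, y -0.16, z 0.17 m up to x 0.70, y 0.13, z 0.59 m: keep the wrist in front of it when crossing from side to side.
- coral_box_center (a point): Bystander, leave alone: small card box of red coral twigs, 68 (x) x 52 (y) x 26 mm; this point is its centre. (In front of it, at the bench's edge, the nozzle of the hung torch stands up to 94 mm high at about x 0.45..0.49, y -0.26 m.)
- green_jar_b_center (a point): Bystander, leave alone: white jar with green cap, 36 mm diameter, 56 mm high; this point is its centre.

How it is judged (in metres and radians):
On the way, in this order (a step that is already met when the one before it is completed fails the run):
1. graver in the long and eyepiece tube in the short compartment of the wooden case (x of graver_center in the frame of setting_case between -0.028 and 0.031 m and y of graver_center in the frame of setting_case between -0.07 and 0.02 m and z of graver_center in the frame of setting_case between 0.01 and 0.024 m and x of lens_tube_center in the frame of setting_case between -0.03 and 0.033 m and y of lens_tube_center in the frame of setting_case between 0.04 and 0.074 m and z of lens_tube_center in the frame of setting_case between 0.01 and 0.024 m), for 0.2 s.
2. then the cover lies flat in its rebate with its near edge under the lip (x of cover_grip in the frame of setting_case between -0.006 and 0.006 m and y of cover_grip in the frame of setting_case between -0.007 and 0.007 m and z of cover_grip in the frame of setting_case between 0.041 and 0.047 m and angle between cover_grip's own z axis and vertical below 0.05 rad and angle between the x axis of cover_grip and the x axis of setting_case, either way round below 0.08 rad), for 0.2 s.
At the end, for the whole second after the job is handed in: Graver in the long, eyepiece in the short compartment; cover in its rebate under the lip, level within 3 degrees and 3 mm, centred within 6 mm; pink jar upright in the round well, within 10 mm of its centre; pumice in the square compartment; all down on the floors, released and at rest (all of step 1 and all of step 2 and x of pink_jar_center in the frame of polishing_tray between -0.01 and 0.01 m and y of pink_jar_center in the frame of polishing_tray between 0.032 and 0.052 m and z of pink_jar_center in the frame of polishing_tray between 0.03 and 0.04 m and angle between pink_jar_center's own z axis and vertical below 0.12 rad and x of pumice_center in the frame of polishing_tray between -0.03 and 0.03 m and y of pumice_center in the frame of polishing_tray between -0.072 and -0.01 m and z of pumice_center in the frame of polishing_tray between 0.013 and 0.027 m and linear speed of each of graver, lens_tube, cover, pink_jar, pumice below 0.02 m/s and angular speed of each of graver, lens_tube, cover, pink_jar, pumice below 0.3 rad/s); the robot touches nothing.
It fails at once if a bystander (amber jar, coral box or green-capped jar) moved more than 25 mm (distance of any of amber_jar_center, coral_box_center, green_jar_b_center from where it was at the start of the episode above 0.025 m).
It also fails if it takes over 128 s, if anything falls off the work surface, if the arm or the gripper's body presses on something with over 40 N, if the wrist force passes 120 N, or if a joint passes its speed limit or range.

## Working session

There is one attempt and no reset: what is moved stays moved. The work goes in short steps, Python scripts to look and compute and a shell command to move; the robot and the scene stay as the last step left them, time stands still between calls to the robot, and variables do not carry over. Pictures are saved under pics/ and viewed, at most 14 in all, crops included, and the job is handed in when it is done.

```bash
ls; mkdir -p pics
cat > h.py <<'E'
import numpy as np, cv2, pickle
from rig import ctrl
def snap(n,f):
    c=ctrl.capture(n); cv2.imwrite(f'pics/{f}.png',c['image'][:,:,::-1]); pickle.dump(c,open(f'pics/{f}.pkl','wb')); return c
def load(f): return pickle.load(open(f'pics/{f}.pkl','rb'))
def ray(c,u,v):
    K=np.array([[c['fx'],0,c['cx']],[0,c['fy'],c['cy']],[0,0,1.]])
    p=cv2.undistortPoints(np.array([[[u,v]]],float),K,np.array([c['k1'],0,0,0,0.]))[0,0]
    R=np.array(c['R']);t=np.array(c['t']); d=R.T@np.array([p[0],p[1],1]); return -R.T@t,d/np.linalg.norm(d)
def onz(c,u,v,z):
    o,d=ray(c,u,v); return o+d*(z-o[2])/d[2]
def tri(c1,p1,c2,p2):
    o1,d1=ray(c1,*p1);o2,d2=ray(c2,*p2)
    s=np.linalg.lstsq(np.c_[d1,-d2],o2-o1,rcond=None)[0]; a=o1+s[0]*d1;b=o2+s[1]*d2
    return (a+b)/2,np.linalg.norm(a-b)
def proj(c,X):
    R=np.array(c['R']);q=R@np.array(X,float)+np.array(c['t']);x=q[:2]/q[2];x=x*(1+c['k1']*(x@x)); return np.array([x[0]*c['fx']+c['cx'],x[1]*c['fy']+c['cy']])
E
python3 - <<'E'
from h import *
np.set_printoptions(precision=3,suppress=True)
for n in('top','side','wrist'):
    c=snap(n,n+'0'); print(n,c['fx'],c['k1'],-np.array(c['R']).T@c['t'],np.array(c['R'])[2])
s=ctrl.sense();print(s['eef_pos'],s['ee_rot'],s['time_s'],s['force'],s['grip_width'])
E
```

```text
pics
top 448.28624045329633 -0.09720443632807985 [ 356.532    6.275 1258.234] [ 0.2   0.01 -0.98]
side 593.5283158669631 0.03921966887399567 [ 117.132 1066.469  892.687] [ 0.355 -0.737 -0.574]
wrist 400.8483897915008 -0.010480743761560142 [ 208.811 -485.27   373.777] [-0.252 -0.071 -0.965]
[ 145.971 -504.173  303.471] [-0.    0.99  0.14  0.  ] 0.15 [ 0.545  0.239 -0.516] 0.9998719893835585
```

View pics/top0.png

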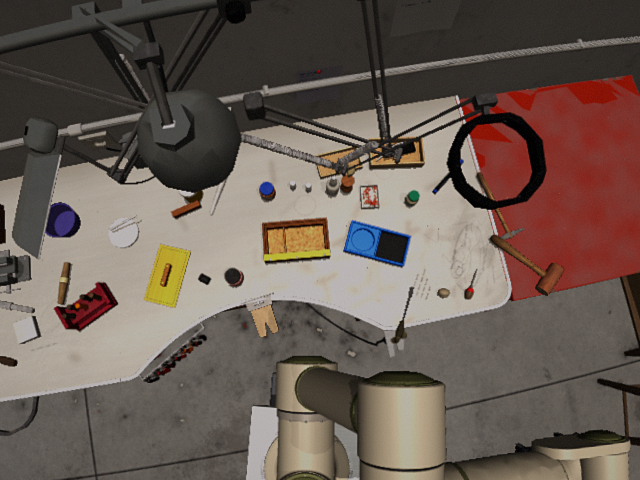

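View pics/side0.png

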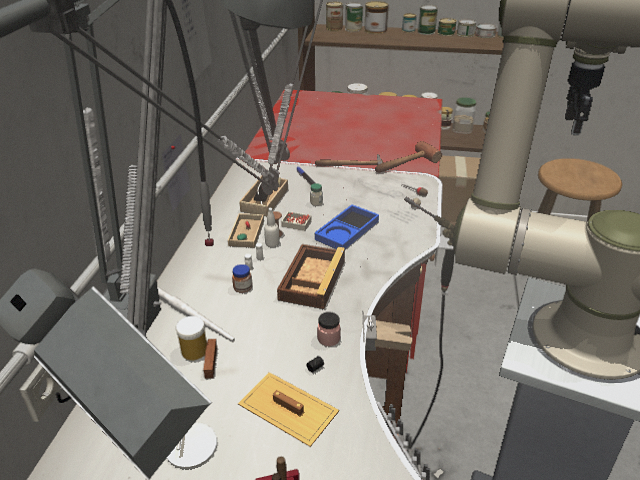

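The top view shows the case at (296,240), tray at (377,243), cover at (167,275), eyepiece at (204,279), pink jar at (233,276), pumice at (443,293) and graver at (470,288). The side view shows the case at (311,275), jar at (328,330), tube at (315,364) and cover at (289,405).

Run:
```python
from h import *
np.set_printoptions(precision=1,suppress=True)
c=load('top0');s=load('side0')
for n,u,v,z in [('case',296,240,30),('tray',377,243,22),('cover',167,275,14),('tube',204,279,11),('jar',233,274,40),('pumice',443,293,20),('graver',470,288,11),('amber',267,188,50),('coral',369,195,20),('green',412,198,50)]:
    print(n,onz(c,u,v,z))
print('jar',tri(c,(233,274),s,(328,322)),'tube',tri(c,(204,279),s,(315,364)))
def m(c,lo,hi,amin,nm,z):
    h=cv2.cvtColor(c['image'],cv2.COLOR_RGB2HSV);k=cv2.inRange(h,lo,hi)
    for q in cv2.findContours(k,0,2)[0]:
        if cv2.contourArea(q)>amin:
            r=cv2.minAreaRect(q);b=cv2.boxPoints(r);print(nm,r[0],cv2.contourArea(q)); print(np.array([onz(c,*p,z)[:2] for p in b]).round())
m(c,(20,120,100),(35,255,255),100,'yellow z4',4)
m(c,(100,150,80),(120,255,255),500,'blue z25',25)
```

```text
case [608.6  73.9  30. ]
tray [ 617.9 -154.    22. ]
cover [485.5 430.1  14. ]
tube [482.6 324.2  11. ]
jar [499.3 238.3  40. ]
pumice [ 489.6 -345.    20. ]
graver [ 509.6 -424.7   11. ]
amber [748.4 166.6  50. ]
coral [ 758.1 -125.2   20. ]
green [ 748.7 -244.1   50. ]
jar (array([496.3, 236.3,  47.1]), np.float64(4.471647413150259)) tube (array([482.3, 323.7,  12.6]), np.float64(0.32396394262159817))
yellow z4 (296.330078125, 252.5038299560547) 381.5
[[579. 167.]
 [609. -18.]
 [576. -23.]
 [547. 161.]]
yellow z4 (166.7924346923828, 275.2264099121094) 1760.5
[[413. 493.]
 [579. 468.]
 [560. 375.]
 [396. 402.]]
blue z25 (377.0082702636719, 242.96890258789062) 1832.5
[[ 590.  -60.]
 [ 679.  -78.]
 [ 645. -249.]
 [ 557. -228.]]
```

```bash
python3 -m creep '[[[14.2,4.8,-4,0,0,0],[14.2,4.8,-4,0,0,0],[14.2,4.8,-4,0,0,0],[14.2,4.8,-4,0,0,0],[14.2,4.8,-4,0,0,0],[14.2,4.8,-4,0,0,0],[14.2,4.8,-4,0,0,0],[14.2,4.8,-4,0,0,0],[14.2,4.8,-4,0,0,0],[14.2,4.8,-4,0,0,0],[14.2,4.8,-4,0,0,0],[14.2,4.8,-4,0,0,0],[14.2,4.8,-4,0,0,0]]]'
python3 -c "
from h import *
c=snap('wrist','w1');print(-np.array(c['R']).T@c['t'],ctrl.sense()['eef_pos'])"
```

```text
time_s: 1.23
eef_pos: [500.0, -385.0, 204.3]
ee_rot: [0.0, 0.99, 0.14, -0.0]
force: [0.5, -0.4, -0.2]
grip_width: 1.002
grip_force: 0.0
[ 562.89303318 -366.09342148  274.58583445] [ 499.89730297 -385.19985711  204.43714659]
```

View pics/w1.png

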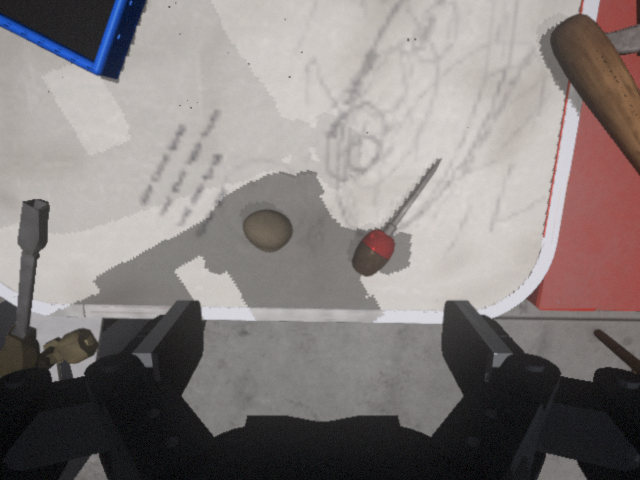

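The wrist view shows the pumice at (268,230) and the graver, with its handle end at (366,274), red collar at (377,243) and blade tip at (438,160).

```bash
cat >> h.py <<'E'
def toolang():
    q=ctrl.sense()['ee_rot']; from scipy.spatial.transform import Rotation as R
    y=R.from_quat([q[1],q[2],q[3],q[0]]).as_matrix()[:,1]; return np.degrees(np.arctan2(y[1],y[0]))
np.set_printoptions(precision=1,suppress=True)
E
python3 - <<'E'
from h import *
c=load('w1'); a=onz(c,366,274,8);b=onz(c,438,160,6);
print(a,b,np.linalg.norm(a-b),np.degrees(np.arctan2(*(a-b)[[1,0]])),'centre',(a+b)/2,'pum',onz(c,268,230,14),'toolang',toolang())
d=(a-b)/np.linalg.norm(a-b);print('grasp',(a+b)/2+24*d)
E
```

```text
[ 477.3 -422.8    8. ] [ 565.9 -444.6    6. ] 91.22189945054039 166.22029481583354 centre [ 521.6 -433.7    7. ] pum [ 490.8 -349.    14. ] toolang -73.94271748566194
grasp [ 498.3 -428.     7.5]
```

```bash
python3 -m creep '[[[-0.1,-1.7,-2.2,0,0,-6],[-0.1,-1.7,-2.2,0,0,-6],[-0.1,-1.7,-2.2,0,0,-6],[-0.1,-1.7,-2.2,0,0,-6],[-0.1,-1.7,-2.2,0,0,-6],[-0.1,-1.7,-2.2,0,0,-6]]]' 55
python3 -c "
from h import *
c=snap('wrist','w2');print(ctrl.sense()['eef_pos'],toolang(),ctrl.sense()['joints'])"
```

```text
time_s: 1.78
eef_pos: [497.7, -427.6, 149.6]
ee_rot: [0.0, 0.993, -0.12, 0.0]
force: [0.7, 0.5, 0.7]
grip_width: 0.648
grip_force: 0.0
[ 497.9 -427.3  149.6] -103.71863495852486 [-0.9  0.7  1.2 -0.   1.2  0.9]
```

View pics/w2.png

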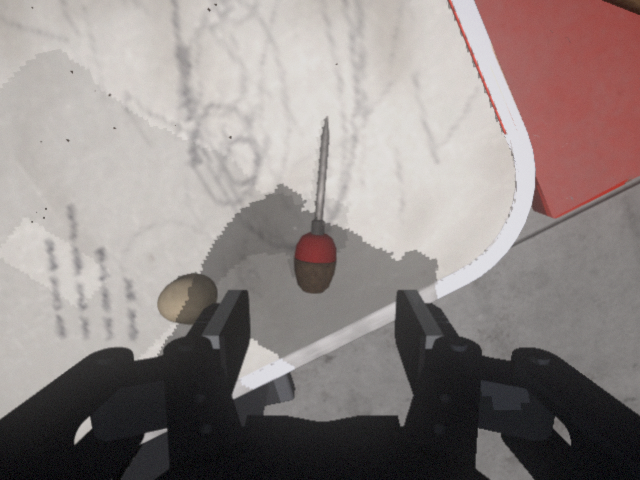

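The graver is aligned with the fingers: blade tip at (325,118), collar at (315,248), handle end at (314,293). The pumice is at (187,299).

Run:
```python
from h import *
a=load('w1');b=load('w2')
def red(c,x0,x1,y0,y1):
    h=cv2.cvtColor(c['image'],cv2.COLOR_RGB2HSV);k=cv2.inRange(h,(0,150,60),(8,255,255))|cv2.inRange(h,(172,150,60),(180,255,255))
    m=np.zeros_like(k);m[y0:y1,x0:x1]=k[y0:y1,x0:x1];ys,xs=np.nonzero(m);return xs.mean(),ys.mean()
p,q=red(a,340,410,210,280),red(b,280,350,220,300);print(p,q,'collar',tri(a,p,b,q))
print('pumice',tri(a,(268,230),b,(187,299)),'blade tip',tri(a,(438,160),b,(325,118)))
print('end', onz(b,314,293,8),'tip',onz(b,325,118,6))
```

```text
(np.float64(372.85714285714283), np.float64(246.57142857142858)) (np.float64(311.6031746031746), np.float64(255.82539682539684)) collar (array([ 497.8, -421.1,    8.7]), np.float64(0.4059484584346849))
pumice (array([ 491.6, -349.1,   15.7]), np.float64(0.5863383582866882)) blade tip (array([ 566.4, -445.7,    2.3]), np.float64(0.9754034114253021))
end [ 475.6 -417.     8. ] tip [ 566.8 -445.7    6. ]
```

```bash
python3 -m creep '[[[0,0.06,-1.5,0,0,0],[0,0.06,-3,0,0,0],[0,0.06,-3,0,0,0],[0,0.06,-3,0,0,0]]]' 50 40 && python3 -m creep '[[[0,0,0,0,0,0],[0,0,0,0,0,0],[0,0,0,0,0,0],[0,0,0,0,0,0],[0,0,0,0,0,0],[0,0,0,0,0,0]]]' 5 40 && python3 -m creep '[[[0,0,1,0,0,0],[0,0,3,0,0,0],[0,0,4,0,0,0],[0,0,4,0,0,0]]]'
```

```text
time_s: 2.17
eef_pos: [498.3, -425.4, 73.6]
ee_rot: [-0.0, 0.993, -0.119, -0.0]
force: [-1.4, 0.6, 0.3]
grip_width: 0.589
grip_force: 0.0
time_s: 2.67
eef_pos: [498.5, -425.4, 74.8]
ee_rot: [0.0, 0.993, -0.12, 0.0]
force: [-1.2, 1.3, 5.7]
grip_width: 0.245
grip_force: 39.3
time_s: 3.0
eef_pos: [500.0, -426.9, 181.6]
ee_rot: [0.004, 0.993, -0.12, 0.004]
force: [-0.0, -1.6, 0.8]
grip_width: 0.243
grip_force: 39.5
```

```bash
python3 -m creep '[[[4.2,20,2.4,0,0,-13.4],[4.2,20,2.4,0,0,-13.4],[4.2,20,2.4,0,0,-13.4],[4.2,20,2.4,0,0,-13.4],[4.2,20,2.4,0,0,-13.4],[4.2,20,2.4,0,0,-13.4],[4.2,20,2.4,0,0,-13.4],[4.2,20,2.4,0,0,-13.4],[4.2,20,2.4,0,0,-13.4],[4.2,20,2.4,0,0,-13.4],[4.2,20,2.4,0,0,-13.4],[4.2,20,2.4,0,0,-13.4],[4.2,20,2.4,0,0,-13.4],[4.2,20,2.4,0,0,-13.4],[4.2,20,2.4,0,0,-13.4],[4.2,20,2.4,0,0,-13.4]]]'
python3 -c "
from h import *
c=snap('wrist','w3');print(ctrl.sense()['eef_pos'],toolang(),ctrl.sense()['joints'])"
```

```text
time_s: 4.33
eef_pos: [602.5, 65.6, 233.4]
ee_rot: [-0.004, 0.765, -0.644, -0.003]
force: [0.2, 0.8, 0.1]
grip_width: 0.241
grip_force: 39.5
[602.5  65.3 233.5] -170.20167831985896 [-0.1  0.5  1.3  0.   1.3  2.9]
```

View pics/w3.png

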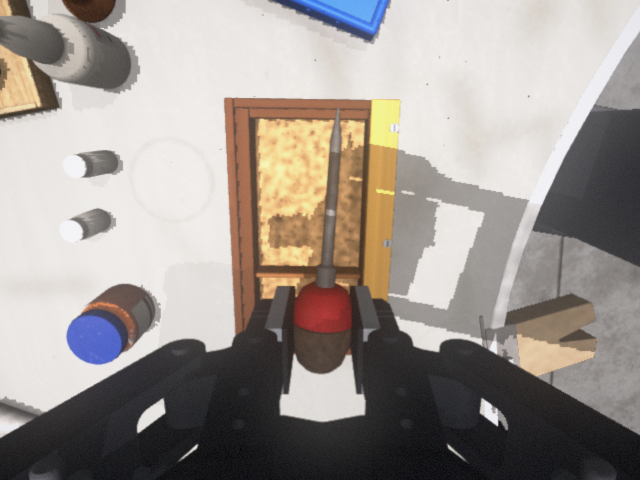

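The wrist view shows the case's -y end with corners at (225,98) and (400,99), the divider at row ~273, the lip running down columns 370–400, and the graver held straight over the long compartment.

Run:
```python
from h import *
c=load('w3');print(ctrl.sense()['joints'][5])
p=lambda u,v,z:onz(c,u,v,z)[:2]
A=p(400,99,43.5);B=p(372,100,43.5);C=p(225,98,34);D=p(233,290,34);E=p(393,260,43.5)
an=lambda a,b:np.degrees(np.arctan2(*(b-a)[::-1]))
print('lip outer',A,'inner',B,'far',C,'ang lip',an(A,E),'far edge',an(C,D),'end',an(A,C))
# divider ends at z24
print('divider',p(257,273,24),p(360,273,24))
t=load('top0');h=cv2.cvtColor(t['image'],cv2.COLOR_RGB2HSV);k=cv2.inRange(h,(20,120,100),(35,255,255))
q=max([q for q in cv2.findContours(k[:,240:350],0,2)[0]],key=cv2.contourArea)
print('lip top',np.array([onz(t,x+240,y,43.5)[:2] for x,y in cv2.boxPoints(cv2.minAreaRect(q))]))
print('graver tip',onz(c,337,110,170),'tip ang')
```

```text
2.8796774368252605
lip outer [569.  -23.7] inner [585.8 -20.1] far [677.2  -6.1] ang lip 100.24166625432035 far edge 98.63599347920884 end 9.231701405486701
divider [643.  112.1] [567.7  98.9]
lip top [[572.3 161.6]
 [600.8 -17.5]
 [569.4 -22.2]
 [541.1 156. ]]
graver tip [609.3  -5.5 170. ] tip ang
```

```bash
python3 -m creep '[[[0.52,0.42,0,0,0,0.4],[0.52,0.42,-2,0,0,0.4],[0.52,0.42,-4,0,0,0.4],[0.52,0.42,-4,0,0,0.4],[0.52,0.42,-4,0,0,0.4],[0.52,0.42,-4,0,0,0.4]]]'
python3 -c "
from h import *
c=snap('wrist','w4');print(ctrl.sense()['eef_pos'],toolang(),ctrl.sense()['joints'][5])"
```

```text
time_s: 4.88
eef_pos: [615.7, 75.9, 133.8]
ee_rot: [-0.004, 0.776, -0.631, -0.003]
force: [0.3, 0.4, -0.5]
grip_width: 0.238
grip_force: 39.5
[616.4  76.  135.3] -168.18137050721904 2.8618384089167646
```

View pics/w4.png

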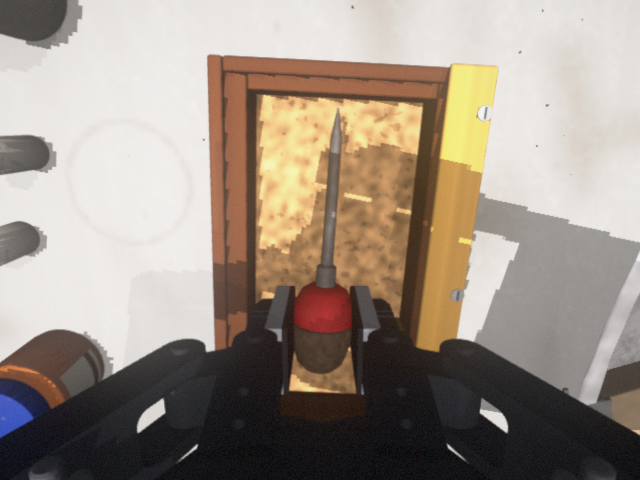

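The graver is over the long compartment: tip at (337,110) inside the end wall at row ~95, and the fingers clear of the lip and the divider at row ~400.

```bash
python3 -c "
from h import *
a=load('w3');b=load('w4')
print('far corner',tri(a,(225,98),b,(208,57)),'lip corner',tri(a,(400,99),b,(497,66)))"
python3 -m creep '[[[0,0,-1,0,0,0],[0,0,-1.8,0,0,0],[0,0,-2.05,0,0,0],[0,0,-2.1,0,0,0],[0,0,-2.1,0,0,0]]]' && python3 -m creep '[[[0,0,0,0,0,0],[0,0,0,0,0,0],[0,0,0,0,0,0],[0,0,0,0,0,0]]]' 40 && python3 -m creep '[[[0,0,1,0,0,0],[0,0,3,0,0,0],[0,0,5,0,0,0],[0,0,5,0,0,0],[0,0,5,0,0,0]]]'
python3 -c "
from h import *
c=snap('wrist','w5');print(ctrl.sense()['eef_pos'],toolang(),ctrl.sense()['joints'][5])"
```

```text
far corner (array([678. ,  -5.9,  32. ]), np.float64(0.6813431567039117)) lip corner (array([568.7, -23.9,  41.4]), np.float64(0.21141807226857565))
time_s: 5.35
eef_pos: [616.4, 76.6, 82.9]
ee_rot: [-0.004, 0.776, -0.63, -0.002]
force: [1.2, -0.3, -0.1]
grip_width: 0.242
grip_force: 39.5
time_s: 5.68
eef_pos: [615.9, 76.9, 82.0]
ee_rot: [-0.004, 0.777, -0.63, -0.002]
force: [-0.0, 0.0, -1.0]
grip_width: 0.466
grip_force: 0.0
time_s: 6.1
eef_pos: [617.1, 76.9, 211.7]
ee_rot: [-0.006, 0.777, -0.63, 0.001]
force: [0.5, -0.0, 0.4]
grip_width: 0.464
grip_force: 0.0
[616.2  76.9 208.5] -168.10905552423492 2.8635580621858368
```

View pics/w5.png

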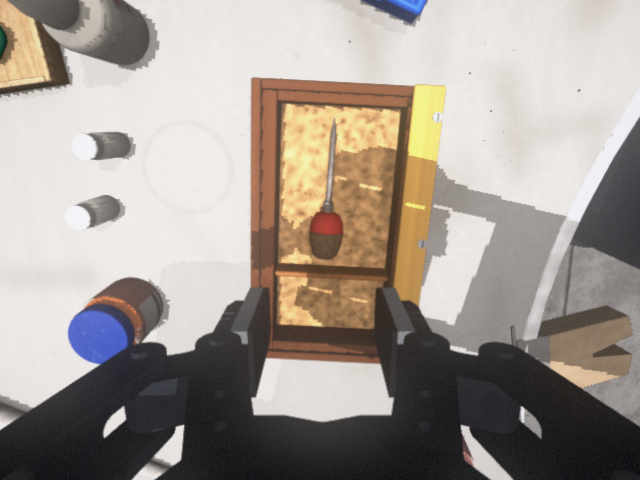

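The graver lies in the long compartment at (327,190) and is clear of the divider. The case is fully visible. Now on to the tube, jar and cover.

```bash
python3 -m creep '[[[-6.2,10.1,2,0,0,17.6],[-6.2,10.1,2,0,0,17.6],[-6.2,10.1,2,0,0,17.6],[-6.2,10.1,2,0,0,17.6],[-6.2,10.1,2,0,0,17.6],[-6.2,10.1,2,0,0,17.6],[-6.2,10.1,2,0,0,17.6],[-6.2,10.1,2,0,0,17.6],[-6.2,10.1,2,0,0,17.6],[-6.2,10.1,2,0,0,17.6],[-6.2,10.1,2,0,0,17.6],[-6.2,10.1,2,0,0,17.6],[-6.2,10.1,2,0,0,17.6],[-6.2,10.1,2,0,0,17.6]]]' 60
python3 -c "
from h import *
c=snap('wrist','w6');print(ctrl.sense()['eef_pos'],toolang(),ctrl.sense()['joints'][5])"
```

```text
time_s: 7.32
eef_pos: [460.4, 329.2, 254.7]
ee_rot: [-0.0, 0.996, 0.087, -0.006]
force: [0.2, 0.1, -0.3]
grip_width: 0.704
grip_force: 0.0
[460.4 329.3 254.9] -80.17683897020788 1.8102642516109295
```

View pics/w6.png

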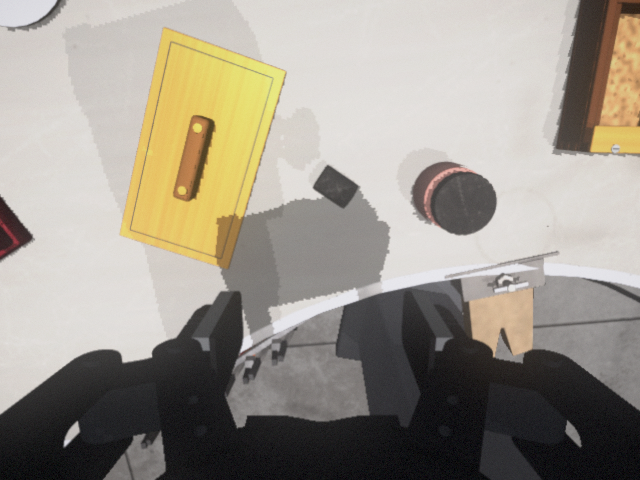

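The wrist view shows the tube at (336,186), tilted; the cover with its bar at (194,158) and corners (164,28), (286,72), (228,268), (121,235); and the pink jar's cap at (463,201).

Run:
```python
from h import *
c=load('w6');g=cv2.cvtColor(c['image'],cv2.COLOR_RGB2HSV)[:,:,2]
k=np.zeros_like(g);k[150:220,300:370]=(g[150:220,300:370]<75)*255
q=max(cv2.findContours(k,0,2)[0],key=cv2.contourArea);r=cv2.minAreaRect(q);b=cv2.boxPoints(r);print(r)
P=np.array([onz(c,*p,14)[:2] for p in b]);print('tube',P,P.mean(0))
for i in range(2): d=P[i+1]-P[i];print(np.linalg.norm(d),np.degrees(np.arctan2(d[1],d[0])))
t=load('top0');print('tube tri',tri(c,r[0],load('side0'),(315,364)))
cor=[(164,28),(286,72),(228,268),(121,235)];Q=np.array([onz(c,*p,4)[:2] for p in cor]);print('cover',Q,Q.mean(0))
for i in range(4): d=Q[(i+1)%4]-Q[i];print(np.linalg.norm(d),np.degrees(np.arctan2(d[1],d[0])))
print('bar',onz(c,195,158,22),tri(c,(195,158),load('side0'),(289,402)));print('jar cap',onz(c,463,201,58),tri(c,(463,201),load('top0'),(233,273)))
```

```text
((336.8160400390625, 198.2688446044922), (15.898024559020996, 30.970741271972656), 87.51044464111328)
tube [[476.8 334.4]
 [482.  310.9]
 [469.8 308. ]
 [464.5 331.7]] [473.2 321.3]
24.077395251324102 -77.47742153013816
12.564462494865422 -166.37986687581108
tube tri (array([477.3, 324.1,  16.8]), np.float64(8.628250685969368))
cover [[572.7 467.1]
 [558.4 375.3]
 [396.7 400.7]
 [410.1 491.7]] [484.5 433.7]
92.9135295307332 -98.86347652378376
163.6478901387095 171.0696396729264
92.03932400267607 81.63070832224223
164.44305538881702 -8.624249853584502
bar [486.1 431.1  22. ] (array([484.3, 432.4,  16. ]), np.float64(2.1055856381495426))
jar cap [493.7 240.2  58. ] (array([496.8, 237.3,  54.5]), np.float64(7.70806025460042))
```

Run:
```python
from h import *
c=load('w6');g=cv2.cvtColor(c['image'],cv2.COLOR_RGB2GRAY)
print(g[160:214:3,306:366:3])
```

```text
[[208 207 220 221 223 217 215 222 221 222 223 220 223 220 223 222 222 221
  221 222]
 [214 208 223 222 214 210 210 217 221 221 222 222 222 221 221 221 222 221
  223 221]
 [223 223 223 216 210 210 197  83 132 214 223 223 223 222 223 222 223 223
  224 224]
 [224 223 218 207 209 205 109  76  75  83 192 222 222 221 223 222 222 221
  223 222]
 [222 221 216 208 210 161  78  80  83  76  74 148 213 220 222 222 222 218
  223 220]
 [224 215 208 207 199  78  83  85  81  81  77  75  93 197 220 221 221 222
  221 222]
 [222 213 210 208  99  83  85  93  82  80  77  77  73  74 153 220 223 221
  220 222]
 [222 209 208 165  78  87  89  79  82  82  81  79  79  79  76  92 202 222
  221 223]
 [222 220 208  83  78  80  82  79  83  80  88  84  82  77  77  74  78 179
  222 222]
 [224 223 185  72  78  78  76  78  80  81  88  87  84  87  83  76  74  92
  189 221]
 [224 224 222 150  70  80  81  90  91  84  84 100  82  71  77  73  71 129
  203 223]
 [222 221 223 221 202  93  74  81  74  79  80  78  75  70  70  74  88 146
  152 216]
 [222 221 223 222 221 212 116  70  77  82  75  75  77  75  72  77 134 144
  149 190]
 [151 155 203 201 146 148 145 134  79  70  68  70  75  71  72 108 142 146
  145 155]
 [143 146 141 146 141 143 144 143 141 102  68  66  70  70  90 142 145 145
  146 147]
 [143 142 144 143 140 144 144 143 145 142 132  77  74  77 142 143 142 144
  145 144]
 [145 144 144 144 147 143 143 148 144 142 143 143 120 144 145 143 141 146
  145 147]
 [142 142 144 144 142 145 142 142 142 140 144 145 144 142 142 142 145 142
  143 142]]
```

Run:
```python
from h import *
c=load('w6');g=cv2.cvtColor(c['image'],cv2.COLOR_RGB2GRAY)
k=np.zeros_like(g);k[155:215,306:366]=(g[155:215,306:366]<112)*255
q=max(cv2.findContours(k,0,2)[0],key=cv2.contourArea);r=cv2.minAreaRect(q);b=cv2.boxPoints(r);print(r)
P=np.array([onz(c,*p,12)[:2] for p in b]);print('tube',P,P.mean(0))
for i in range(2): d=P[i+1]-P[i];print(np.linalg.norm(d),np.degrees(np.arctan2(d[1],d[0])))
s=load('side0');gs=cv2.cvtColor(s['image'],cv2.COLOR_RGB2GRAY);ks=np.zeros_like(gs);ks[350:378,300:330]=(gs[350:378,300:330]<70)*255
m=cv2.moments(ks,True);ps=(m['m10']/m['m00'],m['m01']/m['m00']);print(ps,tri(c,r[0],s,ps))
```

```text
((335.500732421875, 186.93231201171875), (39.2082405090332, 27.866392135620117), 34.2868766784668)
tube [[477.9 342.2]
 [497.5 333.3]
 [485.2 305.4]
 [465.1 314. ]] [481.4 323.7]
21.561971753985453 -24.488775892595765
30.531853158108806 -113.89589241396907
(314.8192771084337, 364.10843373493975) (array([482. , 324. ,  12.8]), np.float64(0.6911915014361892))
```

```bash
python3 -m creep '[[[0.86,-0.2,-3,0,0,11.2],[0.86,-0.2,-3,0,0,11.2],[0.86,-0.2,-3,0,0,11.2],[0.86,-0.2,-3,0,0,11.2],[0.86,-0.2,-3,0,0,11.2],[0.86,-0.2,-3,0,0,11.2],[0.86,-0.2,-3,0,0,11.2],[0.86,-0.2,-4,0,0,11.2],[0.86,-0.2,-4.5,0,0,11.2],[0.86,-0.2,-5.5,0,0,11.2],[0.86,-0.2,-6.5,0,0,11.2],[0.86,-0.2,-7.15,0,0,11.2],[0.86,-0.2,-7.15,0,0,11.2]]]' 45 && python3 -m creep '[[[0,0,0,0,0,0],[0,0,0,0,0,0],[0,0,0,0,0,0],[0,0,0,0,0,0],[0,0,0,0,0,0]]]' 5 40 && python3 -m creep '[[[0,0,1,0,0,0],[0,0,3,0,0,0],[0,0,5,0,0,0],[0,0,5,0,0,0],[0,0,5,0,0,0]]]'
python3 -c "
from h import *
print(toolang())"
```

```text
time_s: 8.45
eef_pos: [480.4, 323.5, 73.5]
ee_rot: [0.001, 0.84, 0.543, -0.008]
force: [-0.9, 0.2, -1.0]
grip_width: 0.528
grip_force: 0.0
time_s: 8.87
eef_pos: [482.6, 324.6, 78.6]
ee_rot: [0.002, 0.839, 0.544, -0.004]
force: [-0.7, -0.4, 4.5]
grip_width: 0.239
grip_force: 41.2
time_s: 9.28
eef_pos: [483.4, 325.0, 207.7]
ee_rot: [0.002, 0.839, 0.544, -0.0]
force: [0.3, 0.5, -0.2]
grip_width: 0.245
grip_force: 40.7
-24.112215380093797
```

```bash
python3 -m creep '[[[4.88,-7.68,0,0,0,6.64],[4.88,-7.68,0,0,0,6.64],[4.88,-7.68,0,0,0,6.64],[4.88,-7.68,0,0,0,6.64],[4.88,-7.68,0,0,0,6.64],[4.88,-7.68,0,0,0,6.64],[4.88,-7.68,0,0,0,6.64],[4.88,-7.68,-1,0,0,6.64],[4.88,-7.68,-2.5,0,0,6.64],[4.88,-7.68,-3.5,0,0,6.64],[4.88,-7.68,-3.5,0,0,6.64]]]' && python3 -c "
from h import *
print(toolang(),ctrl.sense()['joints'][5],ctrl.sense()['eef_pos']);snap('wrist','w7')"
```

```text
time_s: 10.2
eef_pos: [601.3, 132.5, 109.0]
ee_rot: [-0.001, 0.649, 0.761, -0.007]
force: [-0.8, 0.4, -0.7]
grip_width: 0.246
grip_force: 40.6
9.076348299667092 -0.12323545027405743 [601.3 132.5 109. ]
```

View pics/w7.png

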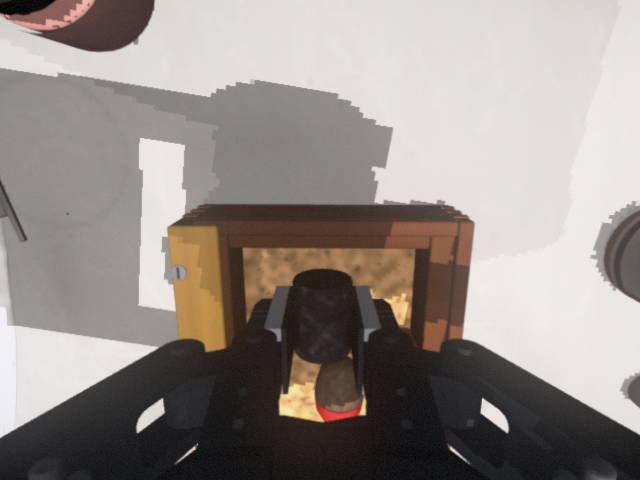

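The tube is held over the short compartment, at (322,315), with its axis along the case's y and both fingers clear of the lip and end wall.

```bash
python3 -m creep '[[[0.05,0,0,0,0,0],[0.05,0,-0.8,0,0,0],[0.05,0,-1.2,0,0,0],[0.05,0,-1.4,0,0,0],[0.05,0,-1.4,0,0,0]]]' && python3 -m creep '[[[0,0,0,0,0,0],[0,0,0,0,0,0],[0,0,0,0,0,0]]]' 36 && python3 -m creep '[[[0,0,1,0,0,0],[0,0,3,0,0,0],[0,0,5,0,0,0],[0,0,5,0,0,0],[0,0,5,0,0,0]]]'
```

```text
time_s: 10.67
eef_pos: [606.1, 132.6, 82.9]
ee_rot: [0.003, 0.649, 0.761, -0.003]
force: [-6.3, -0.9, 13.9]
grip_width: 0.241
grip_force: 43.4
time_s: 10.92
eef_pos: [605.7, 132.5, 80.7]
ee_rot: [0.003, 0.649, 0.761, -0.004]
force: [-0.1, -0.0, 0.3]
grip_width: 0.424
grip_force: 0.0
time_s: 11.33
eef_pos: [606.9, 132.5, 210.4]
ee_rot: [0.006, 0.649, 0.761, -0.001]
force: [0.6, 0.0, 0.6]
grip_width: 0.422
grip_force: 0.0
```

```bash
python3 -m creep '[[[0,3.6,1.5,0,0,0],[0,3.6,1.5,0,0,0],[0,3.6,1.5,0,0,0],[0,3.6,1.5,0,0,0],[0,3.6,1.5,0,0,0]]]' && python3 -c "
from h import *
print(toolang(),ctrl.sense()['joints'][5],ctrl.sense()['eef_pos']);snap('wrist','w8')"
```

```text
time_s: 11.75
eef_pos: [605.2, 222.6, 241.5]
ee_rot: [0.002, 0.648, 0.761, -0.005]
force: [0.6, 0.3, 0.2]
grip_width: 0.422
grip_force: 0.0
9.159714533128426 0.01614138011399013 [605.2 222.6 241.5]
```

View pics/w8.png

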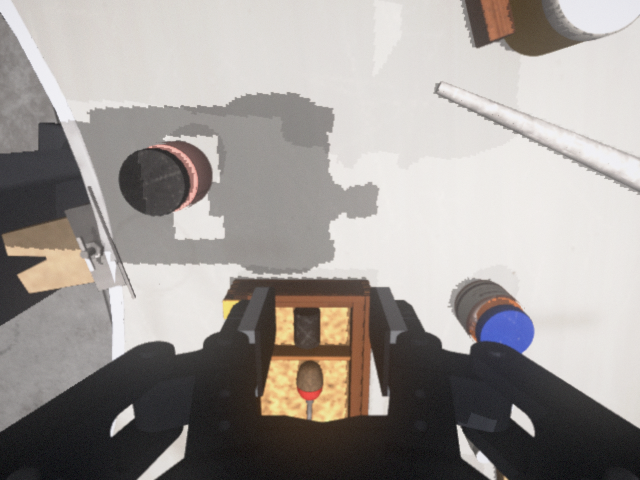

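Both parts are in: the tube at (307,325) in the short compartment and the graver at (310,380) beyond the divider. Now the cover.

```bash
python3 -m creep '[[[-4.84,8.36,-1.5,0,0,14.4],[-4.84,8.36,-1.5,0,0,14.4],[-4.84,8.36,-1.5,0,0,14.4],[-4.84,8.36,-1.5,0,0,14.4],[-4.84,8.36,-1.5,0,0,14.4],[-4.84,8.36,-1.5,0,0,14.4],[-4.84,8.36,-1.5,0,0,14.4],[-4.84,8.36,-1.5,0,0,14.4],[-4.84,8.36,-1.5,0,0,14.4],[-4.84,8.36,-1.5,0,0,14.4],[-4.84,8.36,-1.5,0,0,14.4],[-4.84,8.36,-1.5,0,0,14.4],[-4.84,8.36,-1.5,0,0,14.4]]]' 50 && python3 -c "
from h import *
c=snap('wrist','w9');print(toolang(),ctrl.sense()['joints'],ctrl.sense()['eef_pos'])
h=cv2.cvtColor(c['image'],cv2.COLOR_RGB2HSV);k=cv2.inRange(h,(5,100,40),(17,255,255))
for q in cv2.findContours(k,0,2)[0]:
    if cv2.contourArea(q)>300: r=cv2.minAreaRect(q);print(r,cv2.contourArea(q)); print(onz(c,*r[0],24))
"
```

```text
time_s: 12.88
eef_pos: [484.8, 430.6, 204.5]
ee_rot: [0.004, 0.08, 0.997, -0.002]
force: [0.0, 0.3, 0.3]
grip_width: 0.59
grip_force: 0.0
80.87342372305882 [ 0.5  0.7  1.2 -0.   1.3 -0.9] [484.7 430.8 204.7]
((326.20458984375, 227.68096923828125), (26.74945640563965, 100.96382141113281), 2.2025980949401855) 1936.5
[479.9 434.2  24. ]
((283.7454833984375, 199.15499877929688), (102.74072265625, 49.22993087768555), 87.27368927001953) 2053.0
[457.4 410.6  24. ]
((352.46612548828125, 156.7964324951172), (90.40753173828125, 114.76847076416016), 2.436648368835449) 2998.5
[438.2 457.1  24. ]
```

View pics/w9.png

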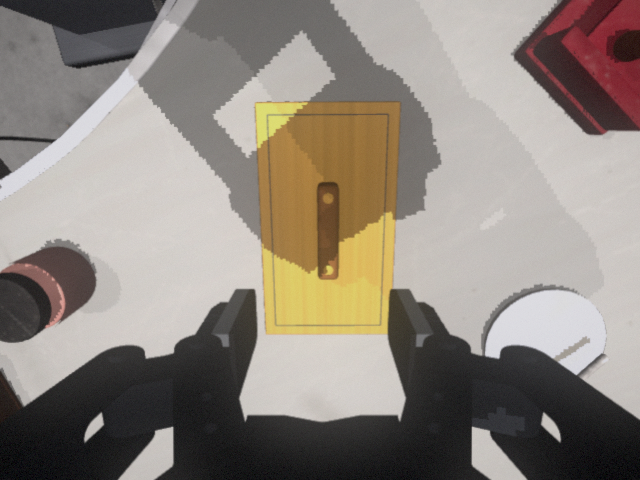

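The cover's corners are at (256,102), (400,102), (393,333) and (265,333). The bar spans rows 183–279 around column 328, almost parallel to the fingers.

```bash
python3 -c "
from h import *
c=load('w9')
Q=np.array([onz(c,*p,4)[:2] for p in [(256,102),(400,102),(393,333),(265,333)]]);print(Q.mean(0))
for i in range(4): d=Q[(i+1)%4]-Q[i];print(np.linalg.norm(d),np.degrees(np.arctan2(d[1],d[0])))
a=onz(c,328,184,24);b=onz(c,328.5,278,24);print(a,b,(a+b)/2,np.degrees(np.arctan2(*(b-a)[[1,0]])))
w=load('w6');print('screws',tri(c,(328,199),w,(201,128)),tri(c,(328,270),w,(183,190)),tri(c,(328,199),w,(183,190)),tri(c,(328,270),w,(198,128)))
s=load('w8');print('jar cap',tri(w,(463,201),s,(153,182)))
"
```

```text
[484.5 435.3]
92.14579641278554 80.84949099085817
164.39076574829372 -7.969079818825265
96.10746882255835 -99.10273452122323
164.43695134905792 170.65012598389558
[452.3 439.7  24. ] [514.4 430.3  24. ] [483.4 435.   24. ] -8.615925511258409
screws (array([491. , 446. , -71.8]), np.float64(30.618383705753097)) (array([479.6, 425.5,  88. ]), np.float64(19.680403377814205)) (array([461.3, 437.8,  23.9]), np.float64(1.1322039725449167)) (array([508.3, 430.5,  24.2]), np.float64(0.868423837966333))
jar cap (array([493.3, 239.7,  58.5]), np.float64(1.5475131548957193))
```

```bash
python3 -m creep '[[[0,0.15,-1.5,0,0,0.1],[0,0.15,-3,0,0,0.1],[0,0.15,-4.2,0,0,0.1],[0,0.15,-4.8,0,0,0.1],[0,0.15,-4.9,0,0,0.1],[0,0.15,-4.9,0,0,0.1]]]' 40 && python3 -m creep '[[[0,0,0,0,0,0],[0,0,0,0,0,0],[0,0,0,0,0,0],[0,0,0,0,0,0],[0,0,0,0,0,0],[0,0,0,0,0,0]]]' 2 90 && python3 -m creep '[[[0,0,0.5,0,0,0],[0,0,1.5,0,0,0],[0,0,3,0,0,0],[0,0,4,0,0,0],[0,0,4,0,0,0]]]'
```

```text
time_s: 13.43
eef_pos: [484.4, 434.9, 82.0]
ee_rot: [0.004, 0.074, 0.997, -0.002]
force: [0.1, 0.3, -0.5]
grip_width: 0.471
grip_force: 0.0
time_s: 13.93
eef_pos: [485.1, 435.5, 84.7]
ee_rot: [0.006, 0.074, 0.997, -0.001]
force: [-0.9, -1.1, 6.6]
grip_width: 0.134
grip_force: 89.3
time_s: 14.35
eef_pos: [485.9, 436.2, 190.1]
ee_rot: [0.009, 0.073, 0.997, 0.002]
force: [0.5, 0.3, -0.8]
grip_width: 0.13
grip_force: 88.3
```

```bash
python3 -c "
from h import *
c=load('w7');A=onz(c,168,226,43.5)[:2];B=onz(c,473,222,34)[:2];print('+y end',A,B)
c=load('w5');C=onz(c,445,86,43.5)[:2];D=onz(c,252,78,34)[:2];print('-y end',C,D)
th=[np.degrees(np.arctan2(-(p-q)[0],(p-q)[1])) for p,q in((A,C),(B,D))];print(th,(A+B+C+D)/4,np.linalg.norm(A-C),np.linalg.norm(B-D),np.linalg.norm(A-B),np.linalg.norm(C-D))
s=ctrl.sense();print(toolang(),s['eef_pos'],s['ee_rot'])
"
```

```text
+y end [540.9 157.8] [649.1 174.7]
-y end [569.4 -23.3] [677.3  -5.9]
[np.float64(8.958831560974192), np.float64(8.86224841715604)] [609.2  75.8] 183.29682664940393 182.75936668765735 109.54280414580036 109.2351329431277
81.58946049092316 [485.9 436.2 190.1] [0.  0.1 1.  0. ]
```

```bash
python3 -m creep '[[[4.88,-14.42,0.4,0,0,-14.5],[4.88,-14.42,0.4,0,0,-14.5],[4.88,-14.42,0.4,0,0,-14.5],[4.88,-14.42,0.4,0,0,-14.5],[4.88,-14.42,0.4,0,0,-14.5],[4.88,-14.42,0.4,0,0,-14.5],[4.88,-14.42,0.4,0,0,-14.5],[4.88,-14.42,0.4,0,0,-14.5],[4.88,-14.42,0.4,0,0,-14.5],[4.88,-14.42,0.4,0,0,-14.5],[4.88,-14.42,0.4,0,0,-14.5],[4.88,-14.42,0.4,0,0,-14.5],[4.88,-14.42,0.4,0,0,-14.5],[4.88,-14.42,0.4,0,0,-14.5],[4.88,-14.42,0.4,0,0,-14.5]]]' && python3 -c "
from h import *
from scipy.spatial.transform import Rotation as R
c=snap('wrist','w10');s=ctrl.sense();q=s['ee_rot'];print(toolang(),s['eef_pos'],R.from_quat([q[1],q[2],q[3],q[0]]).as_matrix()[:,2]*100,s['grip_width'])
"
```

```text
time_s: 15.6
eef_pos: [606.1, 75.9, 192.6]
ee_rot: [0.003, 0.648, 0.762, -0.004]
force: [0.0, 0.0, -1.9]
grip_width: 0.132
grip_force: 88.4
9.243975111785614 [606.2  75.7 192.6] [  -0.1   -0.9 -100. ] 0.13410737071424797
```

View pics/w10.png

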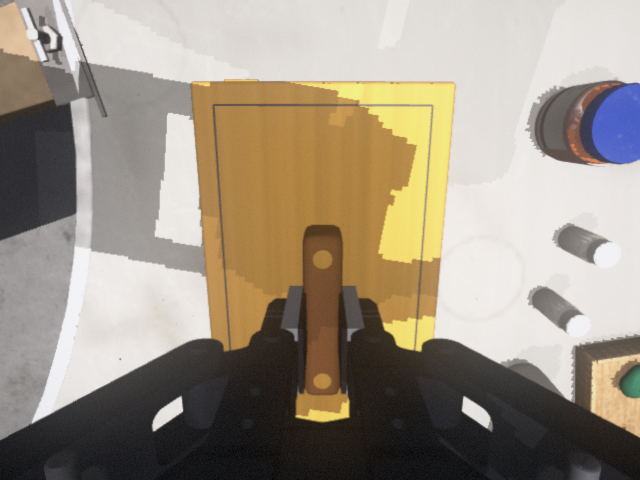

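The cover is held by its bar, straight, with its +y edge corners at (192,83) and (455,83) and its screws at (322,259) and (322,380).

```bash
python3 -c "
from h import *
c=load('w10');z=192.6-80.7
a=onz(c,192,83,z);b=onz(c,455,83,z);print(a,b,np.linalg.norm(a-b),np.degrees(np.arctan2(*(b-a)[[1,0]])))
t=np.radians(9.0);M=np.array([[np.cos(t),np.sin(t)],[-np.sin(t),np.cos(t)]])
T=np.array([606.2,75.7]);
for p in(a,b,onz(c,322,259,z+20),onz(c,322,380,z+20)): print(M@(p[:2]-T))
"
```

```text
[546.5 149.9 111.9] [637.9 164.9 111.9] 92.66646593567201 9.29675695330525
[-47.4  82.6]
[45.3 83.1]
[-1.2 24.3]
[ -1.  -23.6]
```

```bash
python3 -m creep '[[[0,0,-0.5,0.15,-1,0],[0,0,-1.5,0.31,-1.98,0],[0,0,-2,0.31,-1.98,0],[0,0,-2.2,0.31,-1.98,0],[0,0,-2.2,0.31,-1.98,0],[0,0,-2.2,0.31,-1.98,0],[0,0,-2.2,0.31,-1.98,0]]]'
cat >> h.py <<'E'
def st():
    from scipy.spatial.transform import Rotation as R
    s=ctrl.sense();q=s['ee_rot'];m=R.from_quat([q[1],q[2],q[3],q[0]]).as_matrix()
    t=np.radians(9.0);M=np.array([[np.cos(t),np.sin(t)],[-np.sin(t),np.cos(t)]])
    z=-m[:,2];zc=M@z[:2]
    print('case xy',M@(np.array(s['eef_pos'][:2])-[609.2,75.8]),'z',s['eef_pos'][2],'up tilt deg',np.degrees(zc),'yaw',toolang(),'F',np.array(s['force']),'w',s['grip_width'])
E
python3 -c "
from h import *
st()"
```

```text
time_s: 16.23
eef_pos: [607.1, 74.8, 138.7]
ee_rot: [0.06, 0.646, 0.758, 0.063]
force: [0.3, 1.1, -2.0]
grip_width: 0.135
grip_force: 88.6
case xy [-2.2 -0.7] z 138.7074577799878 up tilt deg [-9.9  0.6] yaw 9.12518532663334 F [ 0.3  1.1 -2. ] w 0.1351790401842048
```

```bash
python3 -m creep '[[[0.07,0.03,-0.2,0.1,0,0],[0.07,0.03,-0.4,0.1,0,0],[0.07,0.03,-0.55,0.1,0,0],[0.07,0.03,-0.55,0.1,0,0],[0.07,0.03,-0.55,0.1,0,0],[0.07,0.03,-0.55,0.1,0,0]]]' && python3 -c "
from h import *
st()"
```

```text
time_s: 16.73
eef_pos: [608.2, 75.4, 123.9]
ee_rot: [0.057, 0.647, 0.758, 0.066]
force: [0.4, 0.5, -0.7]
grip_width: 0.13
grip_force: 88.6
case xy [-1.  -0.3] z 123.85711360536217 up tilt deg [-9.9  0.1] yaw 9.007020348491857 F [ 0.4  0.5 -0.7] w 0.12974800809979156
```

```bash
python3 -m creep '[[[-0.15,-0.02,0.03,0,0,0],[-0.3,-0.05,0.03,0,0,0],[-0.45,-0.07,0.03,0,0,0],[-0.55,-0.08,0.03,0,0,0],[-0.55,-0.08,0.03,0,0,0],[-0.55,-0.08,0.03,0,0,0]]]' && python3 -c "
from h import *
st();snap('side','s2');snap('top','t2');c=snap('wrist','w11')
cv2.imwrite('pics/s2c.png',cv2.resize(load('s2')['image'][220:330,250:380,::-1],None,fx=5,fy=5,interpolation=cv2.INTER_CUBIC))"
```

```text
time_s: 17.23
eef_pos: [594.4, 73.3, 124.7]
ee_rot: [0.057, 0.647, 0.757, 0.066]
force: [-0.3, 0.1, -1.4]
grip_width: 0.134
grip_force: 88.6
case xy [-15.   -0.1] z 124.68794795702891 up tilt deg [-9.9  0.1] yaw 8.996826004035931 F [-0.3  0.1 -1.4] w 0.1344397305585466
```

View pics/w11.png

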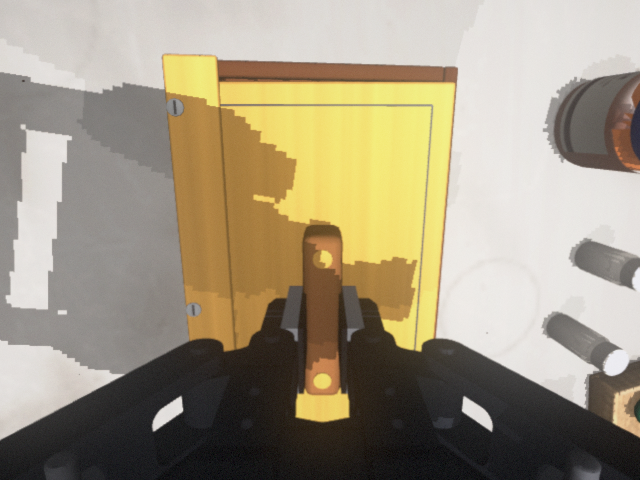

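The lip at columns 163–218 now covers the plate's near edge, so the tuck worked. There was no contact force. Next I level the cover.

```bash
python3 -m creep '[[[0.15,0.02,-0.06,-0.08,0.5,0],[0.31,0.05,-0.13,-0.155,0.99,0],[0.46,0.07,-0.2,-0.23,1.5,0],[0.61,0.1,-0.27,-0.31,1.98,0],[0.61,0.1,-0.3,-0.31,1.98,0],[0.61,0.1,-0.3,-0.31,1.98,0],[0.61,0.1,-0.3,-0.31,1.98,0]]]' && python3 -c "
from h import *
st()"
```

```text
time_s: 17.97
eef_pos: [609.4, 75.9, 116.9]
ee_rot: [-0.0, 0.649, 0.76, -0.0]
force: [0.7, -0.3, -1.7]
grip_width: 0.134
grip_force: 88.6
case xy [0.2 0.1] z 116.87387537755227 up tilt deg [0. 0.] yaw 9.006668143458002 F [ 0.7 -0.3 -1.7] w 0.13406738915309155
```

Free so far. Lower until contact.

```bash
python3 -m creep '[[[0.01,0,-0.05,0,0,0],[0.01,0,-0.1,0,0,0],[0.01,0,-0.1,0,0,0],[0.01,0,-0.1,0,0,0]]]' && python3 -c "
from h import *
st();c=snap('wrist','w12')"
```

```text
time_s: 18.3
eef_pos: [609.9, 75.9, 114.9]
ee_rot: [0.0, 0.649, 0.76, -0.0]
force: [-0.5, 0.6, 0.1]
grip_width: 0.132
grip_force: 88.9
case xy [ 0.7 -0. ] z 114.86220666610669 up tilt deg [0. 0.] yaw 9.003687347343623 F [-0.5  0.6  0.1] w 0.13205456726336148
```

View pics/w12.png

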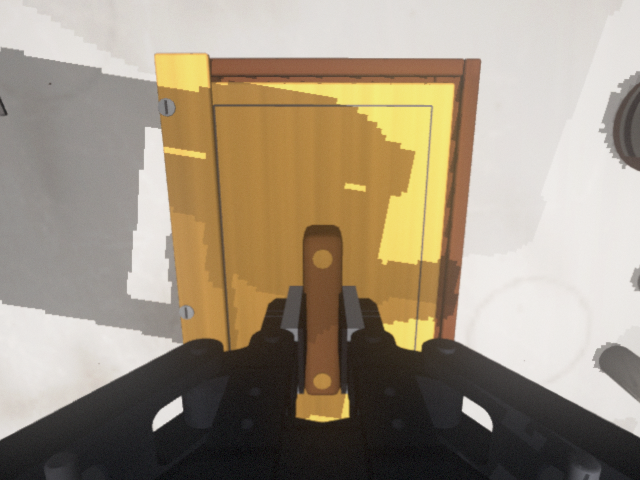

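The cover sits inside the rebate, with an even gap to the end rim (row ~80) and the far rim (column ~458) and its near edge under the lip. I press lightly, release and lift.

```bash
python3 -m creep '[[[0,0,-0.03,0,0,0],[0,0,-0.05,0,0,0],[0,0,-0.05,0,0,0],[0,0,-0.05,0,0,0]]]' && python3 -m creep '[[[0,0,0,0,0,0],[0,0,0,0,0,0],[0,0,0,0,0,0]]]' 28 && python3 -m creep '[[[0,0,0.5,0,0,0],[0,0,2,0,0,0],[0,0,4,0,0,0],[0,0,4,0,0,0],[0,0,4,0,0,0]]]' && python3 -c "
from h import *
st();c=snap('wrist','w13')"
```

```text
time_s: 18.68
eef_pos: [610.0, 75.9, 114.7]
ee_rot: [0.0, 0.649, 0.76, -0.0]
force: [-5.5, -0.5, 11.5]
grip_width: 0.133
grip_force: 90.3
time_s: 18.93
eef_pos: [609.9, 75.8, 113.1]
ee_rot: [-0.0, 0.649, 0.76, -0.001]
force: [-0.5, -0.2, -0.2]
grip_width: 0.331
grip_force: 0.0
time_s: 19.35
eef_pos: [611.1, 75.8, 217.8]
ee_rot: [0.003, 0.649, 0.76, 0.002]
force: [-0.3, -0.5, -0.7]
grip_width: 0.327
grip_force: 0.0
case xy [ 1.8 -0.3] z 217.78881150332325 up tilt deg [-0.4  0.1] yaw 9.006000171944839 F [-0.3 -0.5 -0.7] w 0.32717949898620835
```

```bash
python3 -m creep '[[[-4.69,6.56,0,0,0,-18],[-4.69,6.56,0,0,0,-18],[-4.69,6.56,0,0,0,-18],[-4.69,6.56,0,0,0,-18],[-4.69,6.56,0,0,0,-18],[-4.69,6.56,0,0,0,-18],[-4.69,6.56,0,0,0,-18],[-4.69,6.56,0,0,0,-18],[-4.69,6.56,0,0,0,-18],[-4.69,6.56,0,0,0,-18],[-4.69,6.56,0,0,0,-18],[-4.69,6.56,0,0,0,-18],[-4.69,6.56,0,0,0,-18],[-4.69,6.56,0,0,0,-18],[-4.69,6.56,0,0,0,-18]]]' 80 && python3 -c "
from h import *
st();s=ctrl.sense();print(s['eef_pos'],s['joints'][5])
snap('wrist','w14');snap('side','s3')
# cover check from the free wrist shot and the side view: brown bar
c=load('w13');h=cv2.cvtColor(c['image'],cv2.COLOR_RGB2HSV)
k=cv2.inRange(h,(18,120,60),(35,255,255))
q=max(cv2.findContours(k,0,2)[0],key=cv2.contourArea);r=cv2.boundingRect(q);print('yellow',r,cv2.contourArea(q))
c=load('s3');h=cv2.cvtColor(c['image'],cv2.COLOR_RGB2HSV);k=cv2.inRange(h,(18,120,60),(35,255,255));k[:220]=0;k[330:]=0
q=max(cv2.findContours(k,0,2)[0],key=cv2.contourArea);b=cv2.boxPoints(cv2.minAreaRect(q));print(cv2.contourArea(q));print(b);
t=np.radians(9);M=np.array([[np.cos(t),np.sin(t)],[-np.sin(t),np.cos(t)]])
print(np.array([M@(onz(c,*p,34)[:2]-[609.2,75.8]) for p in b]))
"
```

```text
time_s: 20.65
eef_pos: [492.3, 239.8, 212.3]
ee_rot: [-0.0, 0.997, 0.08, -0.001]
force: [1.2, -0.8, -0.4]
grip_width: 0.935
grip_force: 0.0
case xy [-89.8 180.2] z 212.29586434598917 up tilt deg [ 0.1 -0.1] yaw -80.83753090483435 F [ 1.2 -0.8 -0.4] w 0.9349115948902158
[492.3 239.8 212.3] 1.6491141936406069
yellow (235, 101, 162, 236) 27081.0
754.5
[[281.7 287.7]
 [289.7 243.4]
 [323.4 249.5]
 [315.3 293.8]]
[[ 46.3  82.9]
 [ 84.5 -86.6]
 [ -3.6 -84.8]
 [-32.9  82.3]]
```

```bash
python3 -m creep '[[[0.04,0,-1.5,0,0,0],[0.04,0,-3,0,0,0],[0.04,0,-4.2,0,0,0],[0.04,0,-4.7,0,0,0],[0.04,0,-4.7,0,0,0]]]' 83 && python3 -m creep '[[[0,0,0,0,0,0],[0,0,0,0,0,0],[0,0,0,0,0,0],[0,0,0,0,0,0],[0,0,0,0,0,0],[0,0,0,0,0,0]]]' 30 45 && python3 -m creep '[[[0,0,1,0,0,0],[0,0,3,0,0,0],[0,0,5,0,0,0],[0,0,5,0,0,0],[0,0,5,0,0,0]]]'
```

```text
time_s: 21.17
eef_pos: [492.2, 239.4, 92.6]
ee_rot: [-0.0, 0.997, 0.079, -0.003]
force: [-0.2, 0.4, 1.0]
grip_width: 0.972
grip_force: 0.0
time_s: 21.67
eef_pos: [494.4, 240.0, 97.7]
ee_rot: [-0.001, 0.997, 0.079, 0.001]
force: [-1.9, -1.0, 6.4]
grip_width: 0.542
grip_force: 46.1
time_s: 22.08
eef_pos: [495.0, 240.3, 226.3]
ee_rot: [-0.001, 0.997, 0.079, 0.005]
force: [-0.1, 0.0, -0.6]
grip_width: 0.55
grip_force: 47.4
```

```bash
python3 -m creep '[[[2,-14,0.2,0,0,-4.1],[2,-14,0.2,0,0,-4.1],[2,-14,0.2,0,0,-4.1],[2,-14,0.2,0,0,-4.1],[2,-14,0.2,0,0,-4.1],[2,-14,0.2,0,0,-4.1],[2,-14,0.2,0,0,-4.1],[2,-14,0.2,0,0,-4.1],[2,-14,0.2,0,0,-4.1],[2,-14,0.2,0,0,-4.1],[2,-14,0.2,0,0,-4.1],[2,-14,0.2,0,0,-4.1],[2,-14,0.2,0,0,-4.1]]]'
cat > tray.py <<'E'
from h import *
import sys
c=snap('wrist',sys.argv[1]);s=ctrl.sense();print(s['eef_pos'],toolang())
h=cv2.cvtColor(c['image'],cv2.COLOR_RGB2HSV);k=cv2.inRange(h,(100,130,50),(125,255,255))
q=max(cv2.findContours(k,0,2)[0],key=cv2.contourArea);r=cv2.minAreaRect(q);print(r,cv2.boundingRect(q),cv2.contourArea(q))
e=cv2.approxPolyDP(cv2.convexHull(q),8,True)[:,0];print(e.tolist())
P=np.array([onz(c,*p,25)[:2] for p in e.astype(float)]);print(P)
if len(P)==4:
    print('centre',P.mean(0))
    for i in range(4): d=P[(i+1)%4]-P[i];print(np.linalg.norm(d),np.degrees(np.arctan2(d[1],d[0])))
g=cv2.cvtColor(c['image'],cv2.COLOR_RGB2GRAY)
hl=cv2.findContours(k,cv2.RETR_CCOMP,2)
for i,a in enumerate(hl[0]):
    if cv2.contourArea(a)>800 and hl[1][0][i][3]>=0: rr=cv2.minAreaRect(a);print('hole',rr,onz(c,*rr[0],5))
E
python3 tray.py w15
```

```text
time_s: 23.17
eef_pos: [543.5, -108.9, 225.5]
ee_rot: [-0.001, 0.995, -0.099, -0.001]
force: [0.8, -0.4, -2.2]
grip_width: 0.544
grip_force: 47.4
[ 543.6 -109.   225.7] -101.40476044605323
((371.8009338378906, 100.79339599609375), (146.47007751464844, 279.0723571777344), 89.729736328125) (232, 27, 280, 148) 38977.0
[[511, 29], [495, 172], [241, 173], [234, 29]]
[[ 643.6 -246.7]
 [ 558.2 -229.3]
 [ 591.   -62.1]
 [ 677.2  -79.7]]
centre [ 617.5 -154.5]
87.2446903608669 168.48406669934982
170.34004229540264 78.8739692004032
87.92061367795387 -11.559655510871359
170.26969208008896 -101.35331218993751
hole ((436.99993896484375, 100.99998474121094), (131.99996948242188, 129.99996948242188), 0.0) [ 610.9 -202.2    5. ]
```

```bash
python3 -m creep '[[[1.6,-0.08,0,0,0,0],[3.31,-0.17,-1,0,0,0],[3.31,-0.17,-2.5,0,0,0],[3.31,-0.17,-3.5,0,0,0],[3.31,-0.17,-3.5,0,0,0],[3.31,-0.17,-3.5,0,0,0],[3.31,-0.17,-3.5,0,0,0]]]'
python3 - <<'E'
from h import *
c=snap('wrist','w16');s=ctrl.sense();print(s['eef_pos'],toolang(),s['joints'])
a=load('w15');t=load('top0');h=cv2.cvtColor(t['image'],cv2.COLOR_RGB2HSV);k=cv2.inRange(h,(100,150,80),(120,255,255))
q=max(cv2.findContours(k,0,2)[0],key=cv2.contourArea);b=cv2.boxPoints(cv2.minAreaRect(q))
for p in [(511,29),(495,172),(241,173),(234,29)]:
    w=onz(a,*p,22);j=np.argmin([np.linalg.norm(onz(t,*x,22)-w) for x in b]);print(tri(a,p,t,b[j]))
E
```

```text
time_s: 23.8
eef_pos: [627.1, -114.2, 140.6]
ee_rot: [-0.0, 0.995, -0.1, 0.001]
force: [-0.5, -0.2, -1.9]
grip_width: 0.545
grip_force: 47.4
[ 627.2 -114.4  141.1] -101.47528915586842 [-0.4  0.7  1.3  0.   1.1  1.4]
(array([ 645.1, -249.1,   20.7]), np.float64(1.9790544511534902))
(array([ 557.5, -229.4,   23.1]), np.float64(1.3547643787689276))
(array([590.9, -60.5,  18.7]), np.float64(0.773832084165978))
(array([680.4, -78.3,  16.3]), np.float64(1.846716493832071))
```

```bash
python3 -m creep '[[[-0.03,0.04,-0.5,0,0,0],[-0.03,0.04,-1,0,0,0],[-0.03,0.04,-1.3,0,0,0],[-0.03,0.04,-1.38,0,0,0],[-0.03,0.04,-1.38,0,0,0],[-0.03,0.04,-1.38,0,0,0]]]' && python3 -m creep '[[[0,0,-0.03,0,0,0],[0,0,-0.06,0,0,0],[0,0,-0.06,0,0,0]]]'
```

```text
time_s: 24.35
eef_pos: [625.9, -113.5, 104.2]
ee_rot: [-0.0, 0.995, -0.1, 0.0]
force: [0.1, -0.2, -0.9]
grip_width: 0.547
grip_force: 47.4
time_s: 24.6
eef_pos: [625.9, -113.5, 103.7]
ee_rot: [-0.0, 0.995, -0.1, 0.0]
force: [-3.3, 0.3, 9.4]
grip_width: 0.545
grip_force: 48.3
```

```bash
python3 -m creep '[[[0,0,0,0,0,0],[0,0,0,0,0,0],[0,0,0,0,0,0],[0,0,0,0,0,0]]]' 70 && python3 -m creep '[[[0,0,1,0,0,0],[0,0,3,0,0,0],[0,0,5,0,0,0],[0,0,5,0,0,0],[0,0,5,0,0,0]]]' && python3 -m creep '[[[-2.7,-4.7,0,0,0,0],[-5.36,-9.4,0,0,0,0],[-5.36,-9.4,0,0,0,0],[-5.36,-9.4,0,0,0,0],[-5.36,-9.4,0,0,0,0],[-5.36,-9.4,0,0,0,0],[-5.36,-9.4,0,0,0,0],[-5.36,-9.4,0,0,0,0],[-5.36,-9.4,0,0,0,0]]]' 60
python3 - <<'E'
from h import *
c=snap('wrist','w17');s=ctrl.sense();print(s['eef_pos'],toolang(),s['joints'][5])
h=cv2.cvtColor(c['image'],cv2.COLOR_RGB2HSV);g=h[:,:,2]
for X in((625.7,-113.3,64),(491.6,-349,14)): print(proj(c,X))
u,v=proj(c,(491.6,-349,14)).astype(int)
I=c['image'];k=np.zeros_like(g);y0,x0=max(v-50,0),max(u-50,0)
h2=(cv2.inRange(h,(8,40,30),(30,255,200)));k[y0:v+50,x0:u+50]=h2[y0:v+50,x0:u+50]
q=max(cv2.findContours(k,0,2)[0],key=cv2.contourArea);r=cv2.minAreaRect(q);print(r,cv2.contourArea(q),onz(c,*r[0],14))
E
```

```text
time_s: 24.93
eef_pos: [625.7, -113.4, 102.2]
ee_rot: [-0.001, 0.995, -0.1, -0.0]
force: [0.8, 0.1, -1.3]
grip_width: 0.82
grip_force: 0.0
time_s: 25.35
eef_pos: [626.9, -113.8, 232.5]
ee_rot: [0.001, 0.995, -0.1, 0.004]
force: [0.2, -0.1, -0.4]
grip_width: 0.815
grip_force: 0.0
time_s: 26.1
eef_pos: [491.0, -348.9, 226.1]
ee_rot: [-0.001, 0.995, -0.101, -0.001]
force: [0.5, 0.4, 0.0]
grip_width: 0.701
grip_force: 0.0
[ 491.7 -348.   226.3] -101.52097997836103 0.9610527003208665
[-138.8   95.4]
[323.6 222.4]
((322.16217041015625, 223.02703857421875), (40.4421501159668, 35.83898162841797), 9.462322235107422) 1051.0 [ 491.3 -347.9   14. ]
```

```bash
python3 -m creep '[[[0,0,-1.5,0,0,0],[0,0,-3,0,0,0],[0,0,-4.5,0,0,0],[0,0,-5.6,0,0,0],[0,0,-5.97,0,0,0],[0,0,-5.97,0,0,0]]]' 60 && python3 -m creep '[[[0,0,0,0,0,0],[0,0,0,0,0,0],[0,0,0,0,0,0],[0,0,0,0,0,0],[0,0,0,0,0,0],[0,0,0,0,0,0]]]' 10 40 && python3 -m creep '[[[0,0,1,0,0,0],[0,0,3,0,0,0],[0,0,5,0,0,0],[0,0,5,0,0,0],[0,0,5,0,0,0]]]'
```

```text
time_s: 26.65
eef_pos: [491.7, -346.6, 75.9]
ee_rot: [-0.002, 0.995, -0.099, -0.002]
force: [-0.0, -0.4, -0.1]
grip_width: 0.699
grip_force: 0.0
time_s: 27.15
eef_pos: [492.7, -348.8, 80.5]
ee_rot: [0.001, 0.995, -0.1, 0.002]
force: [1.6, 1.8, 7.0]
grip_width: 0.433
grip_force: 39.7
time_s: 27.57
eef_pos: [492.8, -349.4, 209.3]
ee_rot: [0.003, 0.995, -0.1, 0.004]
force: [0.5, -0.6, -0.4]
grip_width: 0.432
grip_force: 40.1
```

```bash
python3 -m creep '[[[4.63,5.99,0,0,0,0],[4.63,5.99,0,0,0,0],[4.63,5.99,0,0,0,0],[4.63,5.99,0,0,0,0],[4.63,5.99,0,0,0,0],[4.63,5.99,-1,0,0,0],[4.63,5.99,-2.5,0,0,0],[4.63,5.99,-3.6,0,0,0],[4.63,5.99,-3.6,0,0,0],[4.63,5.99,-3.6,0,0,0]]]' && python3 -m creep '[[[0,0,-0.6,0,0,0],[0,0,-1,0,0,0],[0,0,-1.15,0,0,0],[0,0,-1.2,0,0,0],[0,0,-1.2,0,0,0]]]'
```

```text
time_s: 28.4
eef_pos: [607.1, -198.5, 112.5]
ee_rot: [-0.001, 0.995, -0.1, -0.001]
force: [1.1, 0.7, 0.3]
grip_width: 0.43
grip_force: 40.2
time_s: 28.82
eef_pos: [607.8, -198.9, 85.5]
ee_rot: [-0.0, 0.995, -0.1, 0.0]
force: [-3.5, 1.6, 8.6]
grip_width: 0.434
grip_force: 40.8
```

Contact with the floor at the expected height. I release, lift, back away and check everything.

```bash
python3 -m creep '[[[0,0,0,0,0,0],[0,0,0,0,0,0],[0,0,0,0,0,0],[0,0,0,0,0,0]]]' 45 && python3 -m creep '[[[0,0,1,0,0,0],[0,0,3,0,0,0],[0,0,5,0,0,0],[-2,0,6,0,0,0],[-4,0,6,0,0,0],[-6,0,6,0,0,0],[-6,0,6,0,0,0],[-6,0,6,0,0,0],[-6,0,6,0,0,0]]]'
python3 - <<'E'
from h import *
w=snap('wrist','w18');t=snap('top','t3');s=snap('side','s4');print(ctrl.sense()['eef_pos'])
def frame(o,y):
    y=np.radians(y);M=np.array([[np.cos(y),np.sin(y)],[-np.sin(y),np.cos(y)]]);return lambda p:M@(np.array(p)[:2]-o)
T=frame([617.5,-154.5],-11.3);C=frame([609.2,75.8],9)
def blob(c,lo,hi,X,rad,nm,z,F):
    u,v=proj(c,X).astype(int);h=cv2.cvtColor(c['image'],cv2.COLOR_RGB2HSV);k=cv2.inRange(h,lo,hi)
    m=np.zeros_like(k);a,b=max(v-rad,0),max(u-rad,0);m[a:v+rad,b:u+rad]=k[a:v+rad,b:u+rad]
    q=cv2.findContours(m,0,2)[0]
    if not q: print(nm,(u,v),'none');return
    q=max(q,key=cv2.contourArea);r=cv2.minAreaRect(q);print(nm,(u,v),np.array(r[0]),np.array(r[1]),cv2.contourArea(q),'frame',F(onz(c,*r[0],z)))
blob(w,(8,40,40),(30,255,220),(608,-199,20),50,'pumice w',18,T)
blob(w,(0,0,0),(180,90,75),(625.7,-113.3,64),55,'cap w',64,T)
blob(t,(0,0,0),(180,90,75),(625.7,-113.3,64),14,'cap t',64,T)
blob(s,(0,0,0),(180,90,75),(625.7,-113.3,64),22,'cap s',64,T)
blob(t,(20,120,60),(35,255,255),(609,76,34),45,'cover+lip t',34,C)
blob(s,(20,100,60),(35,255,255),(609,76,34),60,'cover+lip s',34,C)
E
```

```text
time_s: 29.15
eef_pos: [607.5, -198.7, 83.3]
ee_rot: [-0.001, 0.995, -0.1, -0.0]
force: [-0.1, -0.5, -0.1]
grip_width: 0.526
grip_force: 0.0
time_s: 29.9
eef_pos: [456.6, -198.8, 233.8]
ee_rot: [-0.0, 0.995, -0.101, 0.0]
force: [-0.2, 0.6, 1.2]
grip_width: 0.527
grip_force: 0.0
[ 458.3 -198.8  233.1]
pumice w (np.int64(275), np.int64(-5)) [274.   11.5] [23. 50.] 849.0 frame [ -9.8 -43.9]
cap w (np.int64(100), np.int64(-32)) [108.5  11. ] [22. 71.] 1013.0 frame [-20.7  40.8]
cap t (np.int64(364), np.int64(236)) [364. 237.] [14. 14.] 150.0 frame [-2.7 42.5]
cap s (np.int64(338), np.int64(217)) [338.9 221.9] [16.1  4.7] 25.5 frame [-12.5  56.7]
cover+lip t (np.int64(295), np.int64(239)) [295.3 240.3] [36.1 65.7] 2068.5 frame [-2.4  0. ]
cover+lip s (np.int64(311), np.int64(269)) [313.3 267.7] [40.2 60.8] 1658.5 frame [-0.9 -7.8]
```

```bash
python3 -m creep '[[[2,0,4,0,0,0],[2,0,4,0,0,0],[2,0,4,0,0,0],[2,0,4,0,0,0],[2,0,4,0,0,0],[2,0,4,0,0,0],[2,0,4,0,0,0]]]'
python3 - <<'E'
from h import *
w=snap('wrist','w19')
y=np.radians(-11.3);M=np.array([[np.cos(y),np.sin(y)],[-np.sin(y),np.cos(y)]]);T=lambda p:M@(p[:2]-[617.5,-154.5])
h=cv2.cvtColor(w['image'],cv2.COLOR_RGB2HSV)
for nm,lo,hi,X,rad in(('pumice',(8,40,40),(30,255,220),(608,-199,18),35),('cap',(0,0,0),(180,90,80),(625.7,-113.3,64),40)):
    u,v=proj(w,X).astype(int);k=cv2.inRange(h,lo,hi);m=np.zeros_like(k);a,b=max(v-rad,0),max(u-rad,0);m[a:v+rad,b:u+rad]=k[a:v+rad,b:u+rad]
    q=max(cv2.findContours(m,0,2)[0],key=cv2.contourArea);r=cv2.minAreaRect(q);print(nm,(u,v),r,cv2.contourArea(q),T(onz(w,*r[0],X[2])))
E
```

```text
time_s: 30.63
eef_pos: [507.2, -198.5, 331.4]
ee_rot: [-0.001, 0.995, -0.1, -0.002]
force: [-0.2, -0.5, -0.4]
grip_width: 0.524
grip_force: 0.0
pumice (np.int64(302), np.int64(90)) ((301.0, 93.5), (29.0, 34.0), 90.0) 751.5 [ -3.2 -44.5]
cap (np.int64(188), np.int64(84)) ((190.05767822265625, 90.2884521484375), (56.13339614868164, 52.59786605834961), 22.380136489868164) 2087.5 [-4.1 41.3]
```

```bash
python3 -c "
from rig import ctrl
print(ctrl.finish_job())"
```

```text
the job is handed in; nothing more can be done
None
```

I made up both kits and handed the job in at about 31 s: graver and eyepiece in the case with the cover down under its lip, and pink jar and pumice in the tray. My last camera and contact checks put everything in place, but the hand-in returned no verdict.

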